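# Focus and half-press for a copy photograph

### The arm

A 7-joint arm with a two-finger parallel gripper is mounted at the origin on the work surface. World frame = base frame: x ahead of the robot, y to its left, z up, the work surface at z = 0. Lengths are in m, angles in rad, forces in N, time in s.
With the tool pointing down it reaches from about 0.4 to 0.85 m from the base axis. Payload 4.4 kg.
Tool frame: the origin (TCP) lies at the very end of the fingers, on their centre line; the grasp point (between the pads) lies 19 mm behind it (tcp_to_grasp is the distance from the TCP to the grasp point, in m); x points along the fingers, z is the direction in which the jaws open and shut, and the axes are right-handed (so a half turn about x gives the same grasp; the last joint's range is limited). The gripper opens to 94 mm and grips with 3 to 60 N. Pads are 16 mm wide; open, the fingers measure 119 mm over their backs; the gripper's body (75 mm by 177 mm) begins 78 mm behind the grasp point.
Start: joints at [1.114, 0.628, 0.038, 1.517, -0.027, 0.996, -0.02], TCP at [0.248, -0.601, 0.205] pointing down, gripper open.
Joint ranges: [-3.06, 3.06], [-0.37, 2.12], [-1.25, 1.32], [0.18, 2.47], [-1.1, 4.24], [0.23, 1.98], [-2.94, 2.94]. Speed limits (rad/s): [2.57, 2.57, 3.14, 3.14, 3.14, 3.14, 3.14].

### API

Orientations are given as a 3x3 rotation matrix whose columns are the frame's x, y, z axes.
In Python, from cell import get_state, grab_frame, camera_info, close_job, tcp_to_grasp gives the robot as it stands. The module is installed in compiled form; this text tells all that it offers.
- The arm moves only by the shell command python3 -m creep 'ROWS' [OPENING] [FORCE]. ROWS is JSON, a list of rows, each an object with "slide": the shift along the world's x, y, z in mm, a list of three; "dr": the turn, a rotation vector about the world's x, y, z in rad, a list of three. A call has exactly 10 rows; each row is the pose to reach, as a shift and turn from the pose measured when the call began; what a row does not reach only later rows make up. A row lasts 1/12 s, in which the tool goes at most 41.7 mm and 7.16 degrees, less where a joint would pass 70% of its speed; a pose out of reach is approached as far as the arm can. A call with a gripper value outside its range is refused whole. OPENING is the closure, from 0 (fully open) to 1 (shut), set as the call begins (- or left out, the last holds). The fingers move at their own pace and stop on an object; FORCE is the grip in N (left out, the last holds). Time passes only in rows, so rows that repeat a pose let the fingers close, or fill a call up. It gives the time, the measured TCP pose, the force and the opening at its end, in the units of the state.
- get_state(): the state, without advancing time (a new reading comes with each control period).
- grab_frame(name): name is "scene" or "top" or "wrist"; returns the picture (480x640x3 uint8, red, green, blue); there is no depth.
- camera_info(name): a dict with "camera_matrix" (3x3 intrinsics, pixels), "position" and "attitude" of the camera in the world; the wrist camera has in their place "hand_eye" (4x4, takes a point from camera to tool coordinates, whose origin is the TCP and whose axes are the tool frame's). Camera axes: x right, y down, z forward; pixel columns grow to the right and rows downward; lengths in m; the calibration is good to about 2 mm. A picture is of the moment at which its call begins: read the wrist's pose just before it. camera_info takes no time and is no camera call.
- close_job(): hands the job in, once; it reports no verdict.
The state is a dict: "time_s": time; "joint_positions": joint angles; "dq": joint speeds; "joint_torque": joint torques, N m; "tcp_pos": TCP position; "ee_rot": TCP orientation; "contact_force": force on the tool from outside, world axes, zero at the start; "ft_torque": the same for the moment, N m; "grip_width": finger opening in m.
Only numpy, scipy, OpenCV 4.12 (cv2) and the standard library are available. Lean on these libraries where they do the work, as an engineer would, in place of code of your own. Each camera call takes 0.05 s, during which the arm holds its last target. There are 200 camera calls.

### The job

Get the camera ready to photograph the booklet on the easel: turn the focus wheel on the grey controller until its white line points at the yellow index mark and let go of it, then press the palm release down half way, so that the green band on its stem is going into the collar, and keep it held there. Never press the release home, as that takes the picture, and leave everything else on the table where it is. Finish while still holding the release half pressed: do not let go at the end.

Things in the scene. Friction and masses are not known exactly. Their poses are not given: they have to be found in the camera images.
- focus_base: Fixed grey focus controller, a flat box 125 x 125 mm, 34 mm tall, carrying the focus wheel at its centre. Origin at the centre of its underside, on the wheel's axis; z up. Which side of the table it stands on (left or right) changes.
- focus_grip: The round ribbed grey grip of the focus wheel, a cylinder 42 mm in diameter and 26 mm tall, upright axis; origin on the axis at the grip's underside, 40 mm above the table (its top is at 66 mm). It sits on a black flange 76 mm in diameter and 5 mm thick, and turns with it. A white line runs along the grip's top and across the flange.
- white_line (a point): The outer end of the white line on the wheel's flange, 38 mm from the wheel's axis, 40 mm above the table. It turns with the wheel.
- index_mark (a point): The point at which the yellow index wedge (4 mm high) on the controller's black face aims, 38 mm from the wheel's axis, 40 mm above the table (the yellow wedge lies just outside it, 39 to 57 mm from the axis). Focus is right when the end of the white line is here. The mark does not turn with the wheel.
- focus_wheel (a joint): Angle of the focus wheel in rad, growing counter-clockwise seen from above, stops at -2.2 and 2.2. At 0 the white line points along the +x axis of focus_base. The wheel has light friction (about 0.04 N m) and stays where it is left.
- release_base: Fixed black housing of the palm release, 100 x 100 mm, 34 mm tall, with an aluminium collar of 54 mm diameter on it whose top is 40 mm above the table. Origin at the centre of its underside, under the plunger's axis; z up.
- release_cap: The round grey cap of the palm release, 46 mm in diameter, 10 mm thick, origin at the centre of its underside, which is 64 mm above the table when released. It rides on a stem 34 mm in diameter that sinks straight down into the collar. The 24 mm of stem that show when released have three bands 8 mm high, from the collar upwards: white, green, red.
- cap_top (a point): Centre of the cap's flat top, 74 mm above the table when released; goes straight down as it is pressed.
- release (a joint): How far the release is pressed, in m: 0 released, 0.024 fully home. A spring pushes it back up with 4.5 N at 0 plus 0.4 N per mm (about 9.3 N at 12 mm). From 8 to 16 mm the green band is entering the collar (half-press, 12 mm is its middle); at 20 mm the picture is taken.
- stack_a: Loose bystander, to be left alone: stack of six booklets with grey printed covers, 90 x 125 mm, 32 mm tall. Origin at the centre of its underside.
- stack_b: Loose bystander, to be left alone: stack of eight booklets with grey printed covers, 90 x 125 mm, 43 mm tall. Origin at the centre of its underside.
- stack_c: Loose bystander, to be left alone: stack of four booklets with grey printed covers, 90 x 125 mm, 22 mm tall. Origin at the centre of its underside.
- loupe: Loose bystander, to be left alone: clear and black magnifying loupe, 52 mm in diameter, 44 mm tall. Origin at the centre of its underside.
- spare_lens: Loose bystander, to be left alone: black spare lens standing on end, 64 mm in diameter, 61 mm tall. Origin at the centre of its underside.
- colour_card: Loose bystander, to be left alone: black card with coloured patches, 75 x 110 mm, 8 mm thick. Origin at the centre of its underside.
Mind the look-alikes: they are no part of the job. Leave any orange or turquoise look-alike of the release_base alone.

How it is judged:
On the way, in this order (a step that is already met when the one before it is completed fails the run):
1. the white line of the focus wheel points at the index mark and the wheel has been let go (distance between white_line and index_mark below 0.006 m and contact force between each of the fingers, the arm and focus_grip below 0.3 N), for 0.3 s.
2. the release is kept half pressed by the robot, the focus still at the mark (distance between white_line and index_mark below 0.006 m and value of joint release between 0.008 and 0.016 m and contact force between any of the fingers, the arm and release_cap above 3 N), for 0.3 s.
At the end, for the whole second after the job is handed in: The end of the white line is within 6 mm (about 9 degrees) of the index mark and nothing touches the wheel's grip; the robot is still pressing the release cap with more than 3 N and holds it steady at a travel of 8 to 16 mm (green band at the collar) (all of step 2 and contact force between each of the fingers, the arm and focus_grip below 0.3 N and not (velocity of joint release above 0.01 m/s or velocity of joint release below -0.01 m/s)); the arm keeps its last pose, push and grip.
It fails at once if the release is pressed past 20 mm, which takes the picture (value of joint release above 0.02 m).
It fails at once if a bystander is moved by more than 20 mm (distance of any of stack_a, stack_b, stack_c, loupe, spare_lens, colour_card from where it was at the start of the episode above 0.02 m).
It fails at once if a bystander is tipped over (angle between any of stack_a, stack_b, stack_c, loupe, spare_lens, colour_card's own z axis and vertical above 0.3 rad).
It also fails if it takes over 64 s, if anything falls off the work surface, if the arm or the gripper's body presses on something with over 40 N, if the wrist force passes 120 N, or if a joint passes its speed limit or range.

## Working session

There is one attempt and no reset: what is moved stays moved. The work goes in short steps, Python scripts to look and compute and a shell command to move; the robot and the scene stay as the last step left them, time stands still between calls to the robot, and variables do not carry over. Pictures are saved under pics/ and viewed, about 8 in all and at most 12, crops included, and the job is handed in when it is done.

```bash
mkdir -p pics && python3 - <<'E'
from cell import *
import cv2,numpy as np
s=get_state();print({k:np.round(v,3).tolist() for k,v in s.items()}, tcp_to_grasp if not callable(tcp_to_grasp) else tcp_to_grasp())
for n in("top","scene"):
    f=grab_frame(n);cv2.imwrite(f"pics/{n}1.png",f[:,:,::-1])
for n in("top","scene","wrist"):print({k:np.round(v,4).tolist() if not isinstance(v,str) else v for k,v in camera_info(n).items()})
E
```

```text
{'time_s': 0.0, 'joint_positions': [1.114, 0.629, 0.038, 1.518, -0.027, 0.996, -0.02], 'dq': [-0.0, -0.001, 0.001, 0.0, -0.001, 0.001, 0.0], 'joint_torque': [0.0, -54.973, 1.144, -18.663, -0.052, 0.024, 0.0], 'tcp_pos': [0.247, -0.6, 0.205], 'ee_rot': [[-0.001, 0.925, 0.381], [0.002, 0.381, -0.925], [-1.0, 0.0, -0.002]], 'contact_force': [0.257, -0.039, -0.954], 'ft_torque': [-0.024, 0.005, -0.006], 'grip_width': 0.094} 0.0188
{'camera_matrix': [[457.4215, 0.0, 317.4266], [0.0, 457.4215, 240.3189], [0.0, 0.0, 1.0]], 'position': [0.3463, 0.0182, 1.199], 'attitude': [[-0.0164, -0.993, 0.1171], [-0.9998, 0.0148, -0.014], [0.0121, -0.1173, -0.993]]}
{'camera_matrix': [[437.4153, 0.0, 319.9814], [0.0, 437.4153, 249.5384], [0.0, 0.0, 1.0]], 'position': [0.884, 0.3454, 0.84], 'attitude': [[-0.6519, 0.627, -0.4265], [0.7582, 0.5302, -0.3795], [-0.0118, -0.5708, -0.821]]}
{'camera_matrix': [[418.8869, 0.0, 316.9023], [0.0, 418.8869, 231.7512], [0.0, 0.0, 1.0]], 'hand_eye': [[0.0015, -0.2381, 0.9712, -0.1813], [-0.0004, -0.9712, -0.2381, 0.0686], [1.0, -0.0, -0.0015, -0.001], [0.0, 0.0, 0.0, 1.0]]}
```

View pics/top1.png

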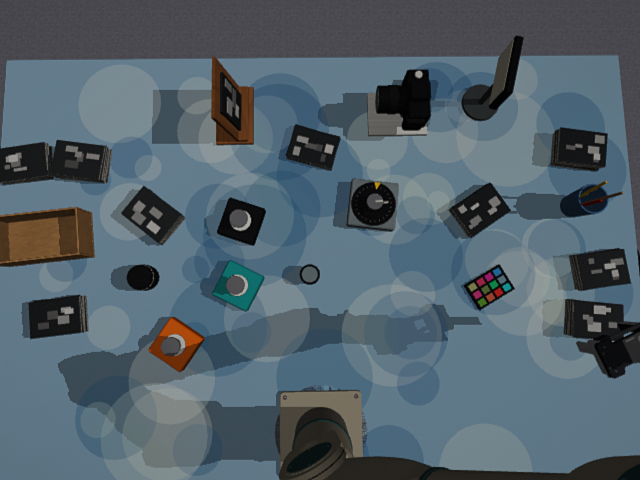

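View pics/scene1.png

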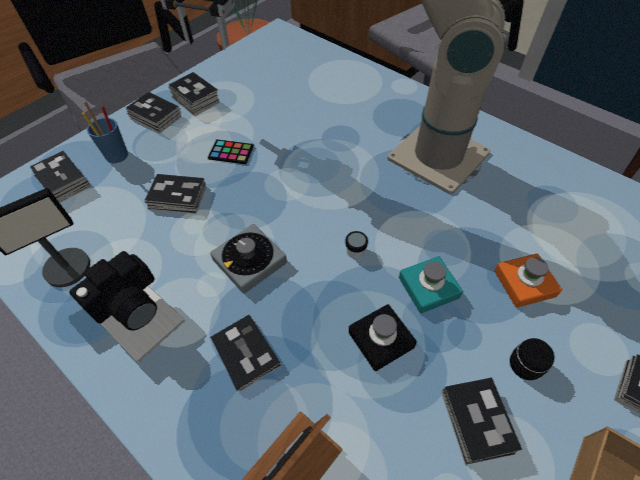

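Top view: the focus controller is at about (374,203), with its yellow wedge at (377,185) and the white line pointing right. There are three releases: black (241,221), turquoise (238,285) and orange (176,344). Black fits the description. I'll confirm that in a crop and measure.

```bash
cat > h.py <<'E'
from cell import *
import cv2,numpy as np
def ray(n,uv,z,s=None):
    c=camera_info(n);K=c["camera_matrix"]
    if n=="wrist":
        T=np.array(c["hand_eye"]);R0=np.array(s["ee_rot"]);R=R0@T[:3,:3];p=np.array(s["tcp_pos"])+R0@T[:3,3]
    else:R=np.array(c["attitude"]);p=np.array(c["position"])
    d=R@np.linalg.inv(K)@np.array([uv[0],uv[1],1.]);return p+d*(z-p[2])/d[2]
def blobs(m,amin=15):
    n,l,st,ce=cv2.connectedComponentsWithStats(m.astype(np.uint8))
    return [(st[i,4],ce[i].round(1),st[i,:4].tolist()) for i in range(1,n) if st[i,4]>=amin]
E
python3 - <<'E'
from h import *
f=cv2.imread("pics/top1.png");h=cv2.cvtColor(f,cv2.COLOR_BGR2HSV)
a=cv2.resize(f[150:260,330:430],None,fx=4,fy=4,interpolation=2);b=cv2.resize(f[190:300,200:300],None,fx=4,fy=4,interpolation=2)
cv2.imwrite("pics/crop1.png",np.hstack([a,b]))
m=np.zeros(f.shape[:2],bool);m[170:240,340:405]=1
print("yellow",blobs((h[...,0]>18)&(h[...,0]<35)&(h[...,1]>120)&(h[...,2]>100)&m,5))
m=np.zeros(f.shape[:2],bool);m[190:255,210:275]=1
bl=blobs((f.max(2)>70)&(h[...,1]<60)&m,50);print("cap",bl)
for n,uv,z in(("wheel",(374,203),.04),("cap",(240,218),.074)):print(n,ray("top",uv,z))
E
```

```text
yellow [(np.int32(23), array([376.6, 184.4]), [375, 182, 5, 7])]
cap [(np.int32(344), array([240.1, 219.5]), [230, 210, 21, 21])]
wheel [ 0.57773608 -0.14570182  0.04      ]
cap [0.53768589 0.19388309 0.074     ]
```

View pics/crop1.png

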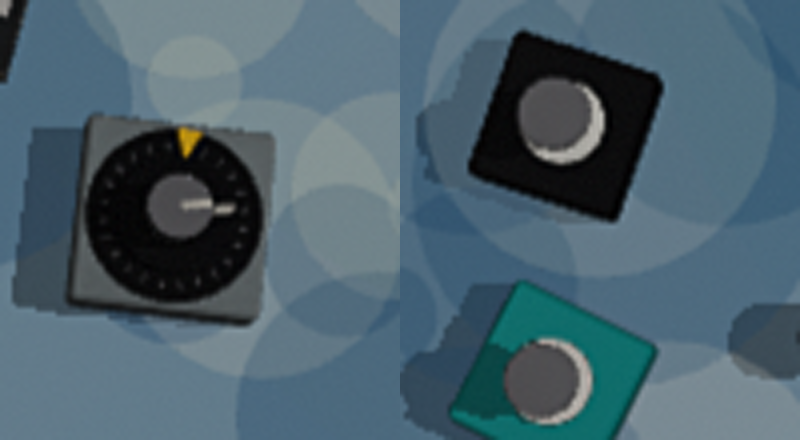

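The crop confirms the black release, grey cap at top px (238.5,218.5). Turquoise and orange are decoys. On the wheel, the grip centre is at px (375,201.8), the line end at (388.2,202.5) and the wedge tip at (377,189.5).

```bash
python3 - <<'E'
from h import *
for n,uv,z in(("grip",(375,201.75),.066),("disc",(373.7,203.5),.037),("line",(388.2,202.5),.04),("tip",(377,189.5),.04),("cap",(238.5,218.5),.074)):print(n,ray("top",uv,z).round(4))
E
python3 -m creep '[{"slide":[24,32,0],"dr":[0,0,0.08]},{"slide":[48,64,0],"dr":[0,0,0.16]},{"slide":[72,96,0],"dr":[0,0,0.24]},{"slide":[96,128,0],"dr":[0,0,0.32]},{"slide":[120,160,0],"dr":[0,0,0.4]},{"slide":[144,192,0],"dr":[0,0,0.48]},{"slide":[168,224,0],"dr":[0,0,0.5]},{"slide":[192,256,0],"dr":[0,0,0.5]},{"slide":[216,288,0],"dr":[0,0,0.5]},{"slide":[216,288,0],"dr":[0,0,0.5]}]' 0 20
```

```text
grip [ 0.5757 -0.1447  0.066 ]
disc [ 0.577  -0.1453  0.037 ]
line [ 0.5785 -0.1825  0.04  ]
tip [ 0.6132 -0.1546  0.04  ]
cap [0.5365 0.1976 0.074 ]
time_s: 0.93
tcp_pos: [0.4696, -0.303, 0.2046]
ee_rot: [[0.002, 0.619, 0.786], [0.007, 0.786, -0.619], [-1.0, 0.007, -0.002]]
contact_force: [0.9, 1.0, -1.1]
grip_width: 0.0941
```

```bash
python3 -m creep '[{"slide":[22,32,0],"dr":[0,0,0]},{"slide":[44,64,0],"dr":[0,0,0]},{"slide":[66,96,0],"dr":[0,0,0]},{"slide":[88,128,-5],"dr":[0,0,0]},{"slide":[107,158,-20],"dr":[0,0,0]},{"slide":[107,158,-40],"dr":[0,0,0]},{"slide":[107,158,-50],"dr":[0,0,0]},{"slide":[107,158,-50],"dr":[0,0,0]},{"slide":[107,158,-50],"dr":[0,0,0]},{"slide":[107,158,-50],"dr":[0,0,0]}]'
python3 - <<'E'
from h import *
s=get_state();f=grab_frame("wrist");cv2.imwrite("pics/w1.png",f[:,:,::-1])
np.save("w1.npy",{k:np.array(v) for k,v in s.items()},allow_pickle=True)
E
```

```text
time_s: 1.77
tcp_pos: [0.5764, -0.1471, 0.1553]
ee_rot: [[0.003, 0.621, 0.784], [0.005, 0.784, -0.621], [-1.0, 0.006, -0.001]]
contact_force: [0.0, 0.1, 1.0]
grip_width: 0.0941
```

View pics/w1.png

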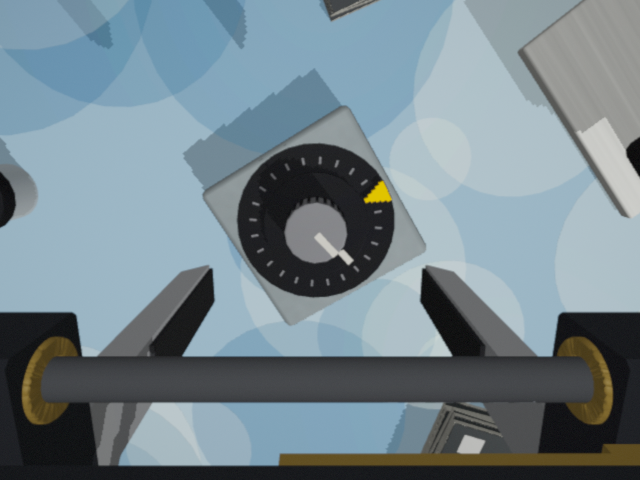

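Wrist view: grip top centre at (316,232), white line's outer end at (350,262), yellow wedge centroid near (378,192) with its tip at (365,201), and disc centre at (316,220).

```bash
cat >> h.py <<'E'
def meas(f,s,grip,line,tip,wc):
    g=ray("wrist",grip,.066,s)[:2];l=ray("wrist",line,.04,s)[:2];t=ray("wrist",tip,.04,s)[:2];w=ray("wrist",wc,.038,s)[:2]
    a=lambda p:np.degrees(np.arctan2(*(p-g)[::-1]))
    print("grip",g,"line",l-g,np.hypot(*(l-g)),a(l),"tip",np.hypot(*(t-g)),a(t),"wedge",np.hypot(*(w-g)),a(w))
E
python3 - <<'E'
from h import *
s=np.load("w1.npy",allow_pickle=True).item();f=cv2.imread("pics/w1.png");h=cv2.cvtColor(f,cv2.COLOR_BGR2HSV)
y=blobs((h[...,0]>18)&(h[...,0]<35)&(h[...,1]>150)&(h[...,2]>120),100);print(y)
w=[b for b in y if b[1][1]<250][0][1]
m=np.zeros(f.shape[:2],bool);m[200:280,300:370]=1
print(blobs((f.min(2)>150)&m,10),)
meas(f,s,(316,232),(351,263),(365,200),w); print(ray("wrist",(316,220),.039,s))
E
```

```text
[(np.int32(358), array([378.4, 193.8]), [364, 181, 27, 22]), (np.int32(128), array([607.7, 402.8]), [603, 388, 9, 29]), (np.int32(108), array([ 26.2, 403.7]), [23, 391, 8, 26])]
[(np.int32(352), array([331.5, 247.9]), [314, 232, 39, 32])]
grip [ 0.57692803 -0.14328571] line [ 0.00170324 -0.03941654] 0.03945332244886865 -87.52571606792075 tip 0.03903326601626725 -11.988798300833837 wedge 0.04960686279570054 -12.66316352083523
[ 0.57839423 -0.14122662  0.039     ]
```

```bash
python3 -m creep '[{"slide":[1,4,-20],"dr":[0,0,0]},{"slide":[1,4,-40],"dr":[0,0,0]},{"slide":[1,4,-60],"dr":[0,0,0]},{"slide":[1,4,-80],"dr":[0,0,0]},{"slide":[1,4,-95],"dr":[0,0,0]},{"slide":[1,4,-104],"dr":[0,0,0]},{"slide":[1,4,-107],"dr":[0,0,0]},{"slide":[1,4,-107],"dr":[0,0,0]},{"slide":[1,4,-107],"dr":[0,0,0]},{"slide":[1,4,-107],"dr":[0,0,0]}]' 0 20
python3 -m creep '[{"slide":[0,0,0],"dr":[0,0,0]},{"slide":[0,0,0],"dr":[0,0,0]},{"slide":[0,0,0],"dr":[0,0,0]},{"slide":[0,0,0],"dr":[0,0,0]},{"slide":[0,0,0],"dr":[0,0,0]},{"slide":[0,0,0],"dr":[0,0,0]},{"slide":[0,0,0],"dr":[0,0,0]},{"slide":[0,0,0],"dr":[0,0,0]},{"slide":[0,0,0],"dr":[0,0,0]},{"slide":[0,0,0],"dr":[0,0,0]}]' 1 15
```

```text
time_s: 2.65
tcp_pos: [0.5786, -0.1433, 0.0498]
ee_rot: [[0.006, 0.621, 0.784], [0.005, 0.784, -0.621], [-1.0, 0.008, 0.001]]
contact_force: [1.4, 0.7, -0.3]
grip_width: 0.0935
time_s: 3.48
tcp_pos: [0.5782, -0.143, 0.0498]
ee_rot: [[0.005, 0.621, 0.784], [0.005, 0.784, -0.621], [-1.0, 0.007, 0.001]]
contact_force: [-1.8, 0.6, 0.9]
grip_width: 0.0415
```

```bash
python3 -m creep '[{"slide":[0,0,0],"dr":[0,0,0.11]},{"slide":[0,0,0],"dr":[0,0,0.22]},{"slide":[0,0,0],"dr":[0,0,0.33]},{"slide":[0,0,0],"dr":[0,0,0.44]},{"slide":[0,0,0],"dr":[0,0,0.55]},{"slide":[0,0,0],"dr":[0,0,0.66]},{"slide":[0,0,0],"dr":[0,0,0.77]},{"slide":[0,0,0],"dr":[0,0,0.88]},{"slide":[0,0,0],"dr":[0,0,0.99]},{"slide":[0,0,0],"dr":[0,0,1.1]}]'
python3 -m creep '[{"slide":[0,0,0],"dr":[0,0,0.1]},{"slide":[0,0,0],"dr":[0,0,0.18]},{"slide":[0,0,0],"dr":[0,0,0.24]},{"slide":[0,0,0],"dr":[0,0,0.24]},{"slide":[0,0,0],"dr":[0,0,0.24]},{"slide":[0,0,0],"dr":[0,0,0.24]},{"slide":[0,0,0],"dr":[0,0,0.24]},{"slide":[0,0,0],"dr":[0,0,0.24]},{"slide":[0,0,0],"dr":[0,0,0.24]},{"slide":[0,0,0],"dr":[0,0,0.24]}]'
```

```text
time_s: 4.32
tcp_pos: [0.5763, -0.1428, 0.0498]
ee_rot: [[-0.006, -0.421, 0.907], [0.007, 0.907, 0.421], [-1.0, 0.009, -0.002]]
contact_force: [-4.1, 1.9, 3.9]
grip_width: 0.0415
time_s: 5.15
tcp_pos: [0.5759, -0.143, 0.0497]
ee_rot: [[-0.008, -0.624, 0.781], [0.005, 0.781, 0.625], [-1.0, 0.009, -0.003]]
contact_force: [-2.5, -0.9, 4.9]
grip_width: 0.0416
```

```bash
python3 -m creep '[{"slide":[0,0,0],"dr":[0,0,0]},{"slide":[0,0,0],"dr":[0,0,0]},{"slide":[0,0,0],"dr":[0,0,0]},{"slide":[0,0,0],"dr":[0,0,0]},{"slide":[0,0,0],"dr":[0,0,0]},{"slide":[0,0,0],"dr":[0,0,0]},{"slide":[0,0,0],"dr":[0,0,0]},{"slide":[0,0,0],"dr":[0,0,0]},{"slide":[0,0,0],"dr":[0,0,0]},{"slide":[0,0,0],"dr":[0,0,0]}]' 0
python3 -m creep '[{"slide":[0,0,10],"dr":[0,0,0]},{"slide":[0,0,25],"dr":[0,0,0]},{"slide":[0,0,45],"dr":[0,0,0]},{"slide":[0,0,65],"dr":[0,0,0]},{"slide":[0,0,85],"dr":[0,0,0]},{"slide":[0,0,105],"dr":[0,0,0]},{"slide":[0,0,110],"dr":[0,0,0]},{"slide":[0,0,110],"dr":[0,0,0]},{"slide":[0,0,110],"dr":[0,0,0]},{"slide":[0,0,110],"dr":[0,0,0]}]'
python3 - <<'E'
from h import *
s=get_state();f=grab_frame("wrist");cv2.imwrite("pics/w2.png",f[:,:,::-1])
np.save("w2.npy",{k:np.array(v) for k,v in s.items()},allow_pickle=True)
E
```

```text
time_s: 5.98
tcp_pos: [0.5759, -0.143, 0.0498]
ee_rot: [[-0.008, -0.624, 0.781], [0.005, 0.781, 0.625], [-1.0, 0.009, -0.003]]
contact_force: [-0.1, -0.3, 0.2]
grip_width: 0.0936
time_s: 6.82
tcp_pos: [0.5749, -0.1431, 0.1586]
ee_rot: [[-0.011, -0.624, 0.781], [0.005, 0.781, 0.625], [-1.0, 0.011, -0.005]]
contact_force: [-0.6, -0.1, -0.6]
grip_width: 0.0939
```

View pics/w2.png

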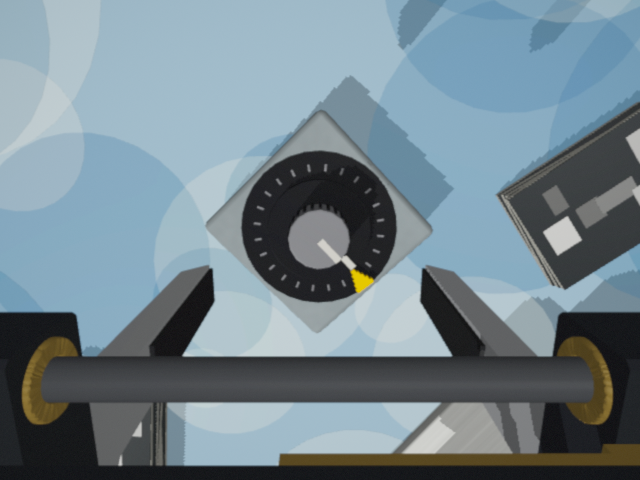

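The line now meets the wedge: its end is at (354,267), the wedge tip at about (357,270), and the grip centre at (319,239). I'll check the angles, using both the grip centre and the controller's disc centre.

```bash
python3 - <<'E'
from h import *
s=np.load("w2.npy",allow_pickle=True).item();f=cv2.imread("pics/w2.png");h=cv2.cvtColor(f,cv2.COLOR_BGR2HSV)
y=(h[...,0]>18)&(h[...,0]<35)&(h[...,1]>150)&(h[...,2]>120)
w=[b for b in blobs(y,100) if b[1][1]<330][0];print(w)
m=np.zeros(f.shape[:2],bool);m[225:290,300:375]=1
wm=(f.min(2)>140)&m;print(blobs(wm,10))
for c in[(319,239)]:meas(f,s,c,(354,267),(356,269),w[1])
P=lambda uv,z:ray("wrist",uv,z,s)[:2]
d=P((319.5,226),.039);
for n,uv in(("line",(354,267)),("wedge",w[1])):
    v=P(uv,.04)-d;print(n,np.hypot(*v),np.degrees(np.arctan2(v[1],v[0])))
a=cv2.resize(f[210:300,280:400],None,fx=6,fy=6,interpolation=cv2.INTER_NEAREST);cv2.imwrite("pics/c2.png",a)
E
```

```text
(np.int32(300), array([360.2, 280.1]), [350, 269, 24, 24])
[(np.int32(397), array([333.8, 253.6]), [316, 238, 40, 32]), (np.int32(42), array([371.1, 286.7]), [365, 282, 10, 8])]
grip [ 0.57654486 -0.14313882] line [ 0.03809582 -0.00554806] 0.03849769267327536 -8.285988055167637 tip 0.040693066894286506 -8.219560322941305 wedge 0.05021781845761509 -12.671768804000484
line 0.04062141472691789 -11.670041856843847
wedge 0.05180007894273872 -14.829549945661297
```

View pics/c2.png

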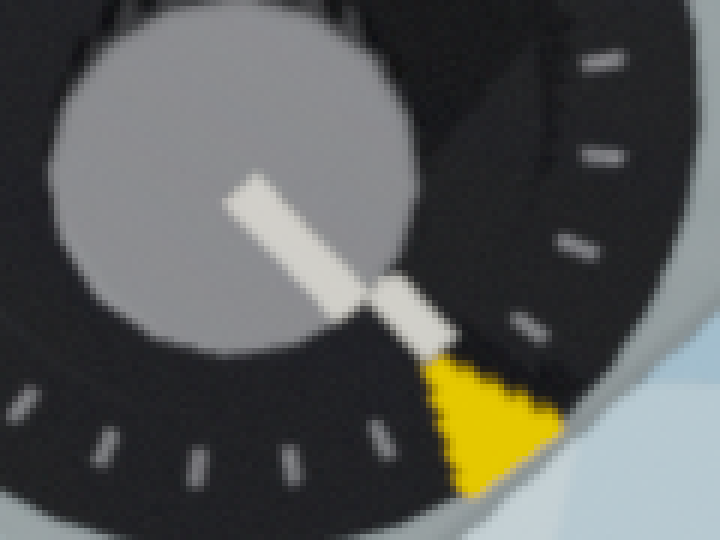

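The crop confirms the white line ends at the wedge tip, 3–4° past centre (about 2.5 mm), which is inside the 6 mm tolerance. Moving to the black release with the fingers closing on the way.

```bash
python3 -m creep '[{"slide":[-4,34,6],"dr":[0,0,0]},{"slide":[-8,68,12],"dr":[0,0,0]},{"slide":[-12,102,12],"dr":[0,0,0]},{"slide":[-16,136,12],"dr":[0,0,0]},{"slide":[-20,170,12],"dr":[0,0,0]},{"slide":[-24,204,12],"dr":[0,0,0]},{"slide":[-28,238,12],"dr":[0,0,0]},{"slide":[-32,272,12],"dr":[0,0,0]},{"slide":[-38,306,12],"dr":[0,0,0]},{"slide":[-38,340,12],"dr":[0,0,0]}]' 1 20
python3 -m creep '[{"slide":[0,0,0],"dr":[0,0,0]},{"slide":[0,0,0],"dr":[0,0,0]},{"slide":[0,0,0],"dr":[0,0,0]},{"slide":[0,0,0],"dr":[0,0,0]},{"slide":[0,0,0],"dr":[0,0,0]},{"slide":[0,0,0],"dr":[0,0,0]},{"slide":[0,0,0],"dr":[0,0,0]},{"slide":[0,0,0],"dr":[0,0,0]},{"slide":[0,0,0],"dr":[0,0,0]},{"slide":[0,0,0],"dr":[0,0,0]}]'
python3 - <<'E'
from h import *
s=get_state();f=grab_frame("wrist");cv2.imwrite("pics/w3.png",f[:,:,::-1])
np.save("w3.npy",{k:np.array(v) for k,v in s.items()},allow_pickle=True)
E
```

```text
time_s: 7.7
tcp_pos: [0.5349, 0.1983, 0.1693]
ee_rot: [[-0.014, -0.625, 0.78], [0.004, 0.78, 0.625], [-1.0, 0.012, -0.008]]
contact_force: [-0.2, -0.4, 0.2]
grip_width: 0.031
time_s: 8.53
tcp_pos: [0.535, 0.1982, 0.1694]
ee_rot: [[-0.014, -0.625, 0.781], [0.004, 0.781, 0.625], [-1.0, 0.012, -0.008]]
contact_force: [0.5, 0.3, -1.0]
grip_width: 0.0004
```

View pics/w3.png

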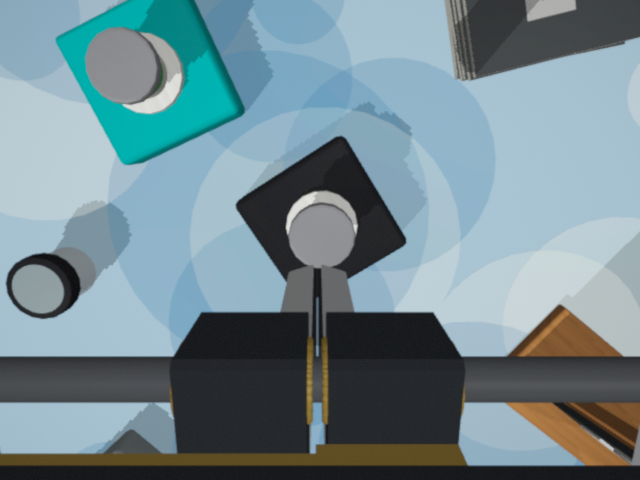

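Fingers are shut above the black housing and the cap centre is at (322,235). The turquoise decoy is off to the upper left.

```bash
python3 - <<'E'
from h import *
s=np.load("w3.npy",allow_pickle=True).item();print(ray("wrist",(322,235),.074,s)-s["tcp_pos"])
E
python3 -m creep '[{"slide":[1,0,-20],"dr":[0,0,0]},{"slide":[2,0,-40],"dr":[0,0,0]},{"slide":[2,0,-60],"dr":[0,0,0]},{"slide":[2,0,-75],"dr":[0,0,0]},{"slide":[2,0,-82],"dr":[0,0,0]},{"slide":[2,0,-85],"dr":[0,0,0]},{"slide":[2,0,-85],"dr":[0,0,0]},{"slide":[2,0,-85],"dr":[0,0,0]},{"slide":[2,0,-85],"dr":[0,0,0]},{"slide":[2,0,-85],"dr":[0,0,0]}]'
```

```text
[ 0.00159872  0.00278269 -0.09539433]
time_s: 9.42
tcp_pos: [0.5376, 0.1986, 0.0853]
ee_rot: [[-0.012, -0.625, 0.781], [0.005, 0.781, 0.625], [-1.0, 0.011, -0.006]]
contact_force: [0.6, -0.1, -0.3]
grip_width: 0.0005
```

```bash
python3 -m creep '[{"slide":[0,1,-4],"dr":[0,0,0]},{"slide":[0,1,-8],"dr":[0,0,0]},{"slide":[0,1,-11],"dr":[0,0,0]},{"slide":[0,1,-13],"dr":[0,0,0]},{"slide":[0,1,-15],"dr":[0,0,0]},{"slide":[0,1,-17],"dr":[0,0,0]},{"slide":[0,1,-18],"dr":[0,0,0]},{"slide":[0,1,-18],"dr":[0,0,0]},{"slide":[0,1,-18],"dr":[0,0,0]},{"slide":[0,1,-18],"dr":[0,0,0]}]'
```

```text
time_s: 10.25
tcp_pos: [0.5377, 0.1996, 0.0677]
ee_rot: [[-0.012, -0.625, 0.781], [0.005, 0.781, 0.625], [-1.0, 0.011, -0.006]]
contact_force: [-1.1, -0.3, 6.8]
grip_width: 0.0003
```

```bash
python3 -m creep '[{"slide":[0,0,-2],"dr":[0,0,0]},{"slide":[0,0,-4],"dr":[0,0,0]},{"slide":[0,0,-5],"dr":[0,0,0]},{"slide":[0,0,-6],"dr":[0,0,0]},{"slide":[0,0,-6],"dr":[0,0,0]},{"slide":[0,0,-6],"dr":[0,0,0]},{"slide":[0,0,-6],"dr":[0,0,0]},{"slide":[0,0,-6],"dr":[0,0,0]},{"slide":[0,0,-6],"dr":[0,0,0]},{"slide":[0,0,-6],"dr":[0,0,0]}]'
python3 - <<'E'
from h import *
f=grab_frame("scene")[:,:,::-1];t=grab_frame("top")[:,:,::-1]
F=[]
for _ in range(6):
    grab_frame("top");s=get_state();F.append(s["contact_force"][2])
print(np.mean(F),s["tcp_pos"],s["time_s"])
a=cv2.resize(f[290:380,330:430],(400,360),interpolation=2);b=cv2.resize(t[160:250,330:430],(400,360),interpolation=2)
cv2.imwrite("pics/end.png",np.hstack([a,b]))
E
```

```text
time_s: 11.08
tcp_pos: [0.5377, 0.1996, 0.0625]
ee_rot: [[-0.011, -0.625, 0.781], [0.004, 0.781, 0.625], [-1.0, 0.01, -0.006]]
contact_force: [-1.5, -1.3, 9.0]
grip_width: 0.0006
8.26160476048427 [0.53768213 0.19964291 0.06248374] 11.4833
```

View pics/end.png

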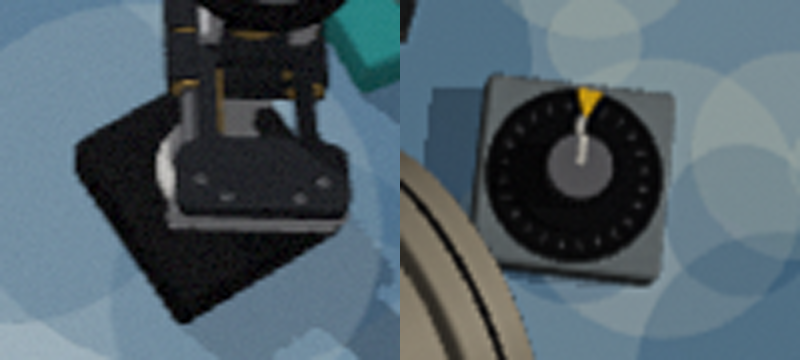

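The gripper hides the stem in the scene crop. The top crop shows the line still on the wedge. Geometry puts the travel at 11.5 mm, and the force (8.3 N) puts it at 9.5–10.5 mm. I'll press 1 mm further to centre between the two, then hand in.

```bash
python3 -m creep '[{"slide":[0,0,-0.5],"dr":[0,0,0]},{"slide":[0,0,-1],"dr":[0,0,0]},{"slide":[0,0,-1],"dr":[0,0,0]},{"slide":[0,0,-1],"dr":[0,0,0]},{"slide":[0,0,-1],"dr":[0,0,0]},{"slide":[0,0,-1],"dr":[0,0,0]},{"slide":[0,0,-1],"dr":[0,0,0]},{"slide":[0,0,-1],"dr":[0,0,0]},{"slide":[0,0,-1],"dr":[0,0,0]},{"slide":[0,0,-1],"dr":[0,0,0]}]' && python3 -c "
from cell import *
s=get_state();print(s['tcp_pos'],s['contact_force']);print(close_job())"
```

```text
time_s: 12.32
tcp_pos: [0.5377, 0.1996, 0.0622]
ee_rot: [[-0.011, -0.625, 0.781], [0.004, 0.781, 0.625], [-1.0, 0.01, -0.006]]
contact_force: [-2.6, -2.2, 8.5]
grip_width: 0.0006
[0.53769201 0.19959301 0.06224458] [-2.63519289 -2.22193158  8.52101245]
the job is handed in; nothing more can be done
None
```

I turned the focus wheel about 77° counter-clockwise to the yellow mark and let go of it. I then pressed the black release half way with closed fingers and handed the job in at 12.3 s while still holding it. The hand-in gives no verdict.

- **Focus:** the close-up put the white line 3–4° past the centre of the mark. That is about 2.5 mm off, inside the 6 mm limit. A later picture from above still showed the line at the wedge, and nothing was touching the wheel.
- **Release:** the two travel estimates disagree slightly, but both fall within 8–16 mm. The fingertip height (62.2 mm) gives 11.8 mm. The upward force (about 8.5 N, within about 1 N) gives about 10 mm.
- **Not confirmed:** the gripper hid the stem from the camera, so I could not see the green band at the collar.
- **Bystanders:** the arm touched only the wheel grip and the release cap as far as the force readings show. I did not measure the positions of the loose items again at the end.

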